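Open the push-and-turn cap of a coolant filler neck

TASK

Take the spring-loaded safety cap off the coolant filler neck: push it down against its spring until you feel it bottom, turn it anticlockwise about a fifth of a turn, and lift it out. Then set it down gently, without dropping it, in the shallow steel tray, standing upright on its stem, and let go. Never force the cap while it is still locked and never press it hard into the neck; leave the hammer, the black fuel rail and the throttle body where they lie.

Things in the scene. Friction and masses are not known exactly. Their poses are not given: they have to be found in the camera images.
- cap: Grey plastic push-and-turn cap, about 0.15 kg, 57 mm tall. Origin: centre of the flat underside of its steel stem; z up along its axis. Stem 26 mm in diameter, 0 to 27 mm up; disc 66 mm in diameter, 27 to 33 mm up, thin skirt under its edge; two lugs at the stem's foot along +x and -x, 5 mm high, 9 mm wide, reaching 21 mm from the axis. Starts locked, x within 0.05 rad of the neck's x.
- cap_grip (a point): Middle of the cap's upright grip bar, 45 mm above the cap's origin; same axes. Bar: 56 mm long (x), 14 mm wide (y), 24 mm high, standing on the disc. Pinch it across y from above.
- neck_mouth (a point): Centre of the neck's rim, 90 mm above the bench. Pressing the cap: spring 6 N at first, 0.6 N more per mm. Its lugs pass below two teeth after 3 to 13 mm (hidden, differs each time); a hard seat stops it 2 mm lower, at 9 to 15 N. Only between teeth and seat can it turn. Keep all force of cap on neck (spring included) below 35 N.
- neck_open (a point): On the neck's axis at ledge height, 85 mm up, axes as the neck's. Turned anticlockwise (from above) until its x axis is 1.12 rad (within 0.1) from the neck's x, the cap is open; a solid stop follows at 1.3 rad. There the spring lifts it 4 mm above its locked height, and it can be pulled straight up; its lugs clear the rim 10 mm above locked height.
- neck: Fixed aluminium coolant outlet housing, foot 110 x 92 mm, block 86 x 80 mm and 50 mm high, on it an upright filler neck, outer diameter 56 mm, rim at 90 mm; a 32 mm pipe stub reaches 70 mm from the axis towards -x, 30 mm up. Origin: on the neck's axis at the underside; z up; the locked lugs lie along its x, the openings 1.12 rad anticlockwise.
- tray: Fixed shallow open steel tray, 160 (x) x 140 (y) x 20 mm high, walls and floor 3 mm. Origin: centre of its underside; z up; the floor's top is 3 mm above the origin.
- hammer: Hammer, 280 mm long, lying crosswise on the bench beyond the work, far from the robot. Bystander.
- fuel_rail: Black bar 300 mm long (its y), 32 mm wide, 48 mm high, on four short feet, at the right, pointing away from the robot. Origin: centre underside. Bystander.
- throttle: Round aluminium throttle body, 100 mm in diameter, 52 mm high, at the left. Origin: centre underside. Bystander.
Things that resemble listed ones, but are neither listed nor needed, are in the scene too. Of the things that look like the cap, the smallest one is meant.

How it is judged:
On the way, in this order (a step that is already met when the one before it is completed fails the run):
1. the cap is turned to its open position (more than 0.9 rad from locked) while still down in the neck (angle between the x axis of cap and the x axis of neck, either way round above 0.9 rad and horizontal distance between cap and neck below 0.006 m and z of cap in the frame of neck below 0.095 m), for 0.1 s.
2. the cap is lifted clear of the neck (z of cap in the frame of neck_mouth above 0.008 m), for 0.1 s.
At the end, for the whole second after the job is handed in: the cap stands upright (within 0.15 rad) on its stem on the floor of the steel tray, inside its walls, released and at rest (z of cap in the frame of tray between 0 and 0.008 m and x of cap in the frame of tray between -0.07 and 0.07 m and y of cap in the frame of tray between -0.06 and 0.06 m and angle between cap's own z axis and vertical below 0.15 rad and linear speed of cap below 0.02 m/s); the robot touches nothing.
It fails at once if the cap bears on the neck (spring, seat, teeth, ledges) with more than 35 N (contact force between cap and neck above 35 N).
It fails at once if the cap hits or presses the tray with more than 40 N (contact force between cap and tray above 40 N).
It fails at once if the cap falls into the tray: faster than 0.4 m/s within 30 mm of the tray (linear speed of cap above 0.4 m/s and horizontal distance between cap and tray below 0.1 m and z of cap in the frame of tray below 0.033 m).
It fails at once if the hammer, the fuel rail or the throttle body is moved more than 20 mm (distance of any of hammer, fuel_rail, throttle from where it was at the start of the episode above 0.02 m).
It also fails if it takes over 48 s, if anything falls off the work surface, if the arm or the gripper's body presses on something with over 40 N, if the wrist force passes 120 N, or if a joint passes its speed limit or range.

ROBOT

A 6-joint arm with a two-finger parallel gripper is mounted at the origin on the work surface. World frame = base frame: x ahead of the robot, y to its left, z up, the work surface at z = 0. Lengths are in m, angles in rad, forces in N, time in s.
With the tool pointing down it reaches from about 0.375 to 0.975 m from the base axis. Payload 3.8 kg.
Tool frame: the origin (TCP) lies on the centre line of the jaws, within the pads' length; the fingertips stand 14 mm ahead of it and the grasp point (between the pads) lies 5 mm behind it; x points along the fingers, y is the direction in which the jaws open and shut, and the axes are right-handed (so a half turn about x gives the same grasp; the last joint's range is limited). The gripper opens to 85 mm and grips with 20 to 120 N. Pads are 22 mm wide; open, the fingers measure 114 mm over their backs; the gripper's body (76 mm by 85 mm) begins 54 mm behind the grasp point. The pads swing forward as they close: fully open they stand 13 mm farther back than shut.
Start: joints at [1.142, 0.264, 1.604, -0, 1.274, -0.037], TCP at [0.258, 0.624, 0.245] pointing down, gripper open.
Joint ranges: [-2.63, 2.63], [-0.94, 2.18], [0.31, 2.57], [-1.31, 4.45], [0, 2.66], [-2.55, 2.55]. Speed limits (rad/s): [2.57, 2.57, 3.14, 3.14, 3.14, 3.14].

INTERFACE

Orientations are given as a rotation vector (axis times angle).
In Python, from workcell import bot gives the robot as it stands.
- The arm moves only by the shell command python3 -m creep 'ROWS' [FORCE]. ROWS is JSON, a list of rows, each an object with "grip": the finger opening in cm, from 0 to 8.54; "dp": the shift along the tool's x, y, z in cm, a list of three; "rotation": the turn, a rotation vector about the tool's x, y, z in rad, a list of three. A call has 1 to 5 rows; each row is the pose to reach, as a shift and turn from the pose commanded when the call began, along the tool's axes at that moment; what a row does not reach only later rows make up. A row lasts 1/12 s, in which the tool goes at most 41.7 mm and 7.16 degrees, less where a joint would pass 70% of its speed; a pose out of reach is approached as far as the arm can. A call with a gripper value outside its range is refused whole. The fingers move at their own pace and stop on an object; FORCE is the grip in N (left out, the last holds). Time passes only in rows, so rows that repeat a pose let the fingers close. It gives the time, the measured TCP pose, the force and the opening at its end, in the units of the state.
- bot.read_state(): the state, without advancing time (a new reading comes with each control period).
- bot.read_camera(name): name is "side" or "top"; returns (picture, depth): 400x640x3 uint8, red, green, blue; 400x640 float32, m along the optical axis (not along the pixel's ray), 0 where there is no reading.
- bot.get_calibration(name): a dict with "fx", "fy", "cx", "cy" (pixels), "dist" ([k1, k2, p1, p2, k3] as OpenCV has them; the pictures are not rectified), "rvec" (rotation vector, rad) and "tvec" (3), from world to camera coordinates, as OpenCV has them. Camera axes: x right, y down, z forward; pixel columns grow to the right and rows downward; lengths in m; the calibration is good to about 2 mm. A picture is of the moment at which its call begins. get_calibration takes no time and is no camera call.
- bot.finish_job(): hands the job in, once; it reports no verdict.
The state is a dict: "time": time; "q": joint angles; "joint_vel": joint speeds; "joint_torque": joint torques, N m; "tool_pos": TCP position; "tcp_rot": TCP orientation; "wrist_force": force on the tool from outside, world axes, zero at the start; "torque": the same for the moment, N m; "width": opening from 0.0 (shut) to 1.0 (fully open).
Only numpy, scipy, OpenCV 4.12 (cv2) and the standard library are available. Lean on these libraries where they do the work, as an engineer would, in place of code of your own. Each camera call takes 0.05 s, during which the arm holds its last target.

## Working session

There is one attempt and no reset: what is moved stays moved. The work goes in short steps, Python scripts to look and compute and a shell command to move; the robot and the scene stay as the last step left them, time stands still between calls to the robot, and variables do not carry over. Pictures are saved under pics/ and viewed, and the job is handed in when it is done.

```bash
mkdir -p pics
cat > h.py <<'E'
import numpy as np,cv2
from workcell import bot
def cam(n):
    c=bot.get_calibration(n);K=np.array([[c['fx'],0,c['cx']],[0,c['fy'],c['cy']],[0,0,1.]])
    R=cv2.Rodrigues(np.array(c['rvec'],float))[0];return K,np.array(c['dist'],float),R,np.array(c['tvec'],float).ravel()
def ray(n,u,v):
    K,d,R,t=cam(n);p=cv2.undistortPoints(np.array([[[u,v]]],float),K,d)[0,0]
    return -R.T@t,R.T@np.array([p[0],p[1],1.])
def atz(n,u,v,z):
    o,d=ray(n,u,v);return o+d*(z-o[2])/d[2]
def proj(n,P):
    K,d,R,t=cam(n);return cv2.projectPoints(np.array(P,float).reshape(-1,1,3),cv2.Rodrigues(R)[0],t,K,d)[0].reshape(-1,2)
def world(n,D):
    K,d,R,t=cam(n);h,w=D.shape;uv=np.stack(np.meshgrid(np.arange(w),np.arange(h)),-1).reshape(-1,1,2).astype(float)
    p=cv2.undistortPoints(uv,K,d).reshape(-1,2);P=np.c_[p,np.ones(len(p))]*D.reshape(-1,1)
    return ((P-t)@R).reshape(h,w,3)
E
python3 - <<'E'
from h import *
for n in('top','side'):
    p,D=bot.read_camera(n);cv2.imwrite(f'pics/{n}0.png',p[:,:,::-1]);np.save(f'{n}0.npy',D)
    K,d,R,t=cam(n);print(n,-R.T@t,R[2],K[0,0])
print(bot.read_state())
E
```

```text
top [ 0.3039346  -0.00941336  1.15692738] [ 0.24557347 -0.01229877 -0.96929996] 442.4055683569881
side [ 0.52857032 -0.70358192  0.65925219] [ 0.03460313  0.7638734  -0.64443778] 377.98913285260596
{'time': 0.1, 'q': array([ 1.14210567e+00,  2.64688565e-01,  1.60529085e+00,  9.60017726e-06,
        1.27374150e+00, -3.68837893e-02]), 'joint_vel': array([-6.42035059e-04, -1.73467504e-03, -2.05526310e-03,  7.25030227e-05,
        1.63634077e-03,  7.75790981e-04]), 'joint_torque': array([ 1.19180284e-03, -5.16709507e+01, -3.68589520e+01,  4.81164011e-05,
        6.27531612e-03, -3.43360148e-05]), 'tool_pos': array([0.25746439, 0.6232427 , 0.24405044]), 'tcp_rot': array([ 0.30575783,  1.54935465, -0.30902472]), 'wrist_force': array([-0.50206203, -0.33458462, -0.32850085]), 'torque': array([-0.01526905,  0.03756921, -0.02319517]), 'width': 1.0003999858374037}
```

View pics/top0.png

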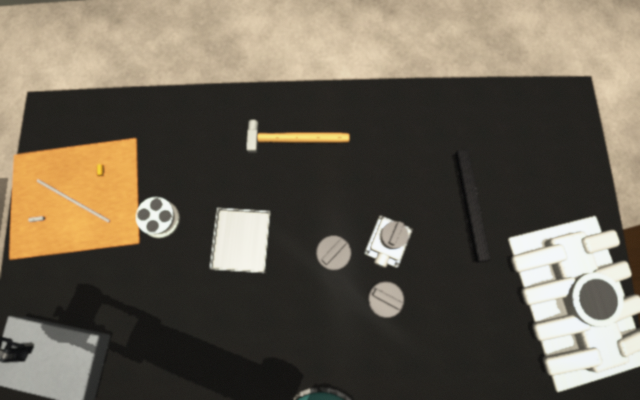

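View pics/side0.png

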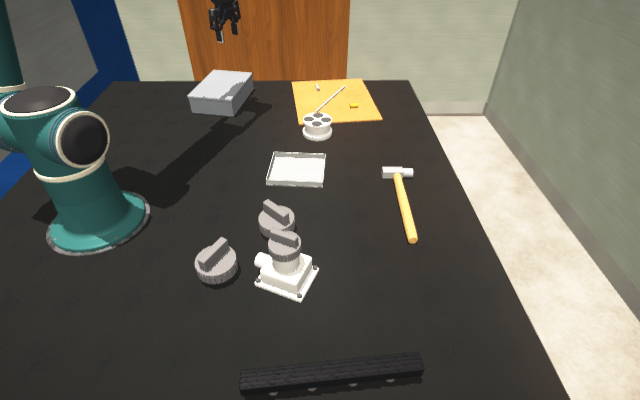

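The cap sits on the neck, at about (395,234) in the top view and (284,243) in the side view. The two larger look-alikes lie on the bench. The tray is at (240,240) in the top view.

Run:
```python
from h import *
a=cv2.imread('pics/top0.png');b=cv2.imread('pics/side0.png')
c=np.hstack([cv2.resize(a[205:280,350:425],(390,390),interpolation=3),cv2.resize(b[225:305,245:325],(390,390),interpolation=3)])
cv2.imwrite('pics/crop0.png',c)
for n in('top','side'):
    D=np.load(n+'0.npy');W=world(n,D)
    np.save(n+'W.npy',W)
    if n=='top':
        print(np.round(W[220:250:3,380:412:3,2]*1000).astype(int))
        # bar top
    A=cv2.imread(f'pics/{n}0.png')
    m=(abs(W[...,0]-.5)<.3)&(abs(W[...,1]+.2)<.1)&(W[...,2]>.12)&(W[...,2]<.16)
    P=W[m];print(n,m.sum(),P.mean(0),np.percentile(P[:,2],[5,50,95]))
    if len(P)>5:
        r=cv2.minAreaRect((P[:,:2]*1000).astype(np.float32));print(r)
    # tray wall
D=np.load('topW.npy')
m=np.zeros((400,640),bool);m[200:280,200:280]=1
for z0 in(.012,.0):
    mm=m&(D[...,2]>z0);print(mm.sum(),cv2.minAreaRect((D[mm][:,:2]*1000).astype(np.float32)))
print([atz('top',u,v,.02) for u,v in((217,207),(271,209),(265,273),(210,270))])
```

```text
[[  13   48   48   11    2    2    4    0   -1   -6   -1]
 [  46   52   49  117  111  110  138  137   -2    0   -1]
 [  45   49 1157  110  116  111  137  138  114   -4   -1]
 [  51  113  112  113  118  138  137  142  114   51   17]
 [  49  115  114  112  118  138  137  112  112  114   10]
 [  52  114  115  115  128  139  140  113  111  112    6]
 [  45  113  113  115  136  138  111  111  112  113   -3]
 [  51  100  111  113  139  132  115  114  110    0    1]
 [  48   62  110  113  130  137  111  110  110    3   -5]
 [  48   50   63  105  112  117  113  100   12    0    0]]
top 158 [ 0.47059258 -0.19217458  0.13624517] [0.12673875 0.1368449  0.1406201 ]
((472.1606750488281, -193.50885009765625), (13.983678817749023, 56.58945083618164), 63.256561279296875)
side 302 [ 0.47596144 -0.19646955  0.13206276] [0.12149339 0.13470323 0.13737214]
((475.103759765625, -193.56570434570312), (15.460949897766113, 56.13728332519531), 62.06238555908203)
403 ((456.23138427734375, 116.47594451904297), (345.64239501953125, 191.57505798339844), 68.57508087158203)
4780 ((452.2764892578125, 148.45826721191406), (324.98992919921875, 286.52496337890625), 88.18331909179688)
[array([0.57505263, 0.25525911, 0.02      ]), array([0.56506223, 0.11219505, 0.02      ]), array([0.39832055, 0.12860352, 0.02      ]), array([0.40997205, 0.26965101, 0.02      ])]
```

View pics/crop0.png

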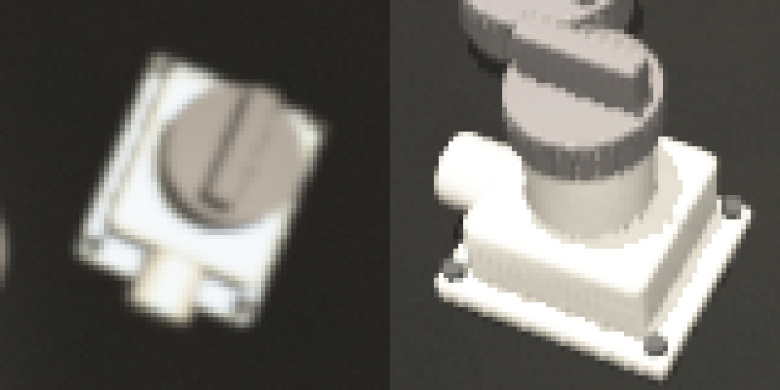

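```bash
cat >> h.py <<'E'
from scipy.spatial.transform import Rotation as Ro
def Rd(yaw): # tool x down, tool y at yaw
    x=np.array([0,0,-1.]);y=np.array([np.cos(yaw),np.sin(yaw),0]);return np.c_[x,y,np.cross(x,y)]
def go(p,yawdeg):
    s=bot.read_state();R=Ro.from_rotvec(s['tcp_rot']).as_matrix();T=Rd(np.radians(yawdeg))
    print('dp cm',np.round(R.T@(np.array(p)-s['tool_pos'])*100,2),'rot',np.round(Ro.from_matrix(R.T@T).as_rotvec(),3))
def st():
    s=bot.read_state();R=Ro.from_rotvec(s['tcp_rot']).as_matrix()
    print('t',round(s['time'],2),'p',np.round(s['tool_pos'],4),'yaw y',np.degrees(np.arctan2(R[1,1],R[0,1])).round(2),'x',R[:,0].round(4),'F',s['wrist_force'].round(2),'M',s['torque'].round(2),'w',round(s['width'],3),'q',s['q'].round(3))
E
python3 - <<'E'
from h import *
st();go([.4736,-.1935,.2],62.7);go([.4736,-.1935,.2],-117.3)
E
```

```text
t 0.1 p [0.2575 0.6232 0.2441] yaw y 67.55 x [-9.0e-04 -1.9e-03 -1.0e+00] F [-0.5  -0.33 -0.33] M [-0.02  0.04 -0.02] w 1.0 q [ 1.142  0.265  1.605  0.     1.274 -0.037]
dp cm [  4.54 -67.22  51.16] rot [0.085 0.    0.002]
dp cm [  4.54 -67.22  51.16] rot [-3.057e+00 -3.000e-03  0.000e+00]
```

```bash
python3 -m creep '[{"grip":8.5,"dp":[0,-2.2,1.7],"rotation":[0.11,0,0]},{"grip":8.5,"dp":[0,-4.5,3.4],"rotation":[0.22,0,0]},{"grip":8.5,"dp":[0,-6.7,5.1],"rotation":[0.33,0,0]},{"grip":8.5,"dp":[0,-9,6.8],"rotation":[0.44,0,0]},{"grip":8.5,"dp":[0,-11.2,8.5],"rotation":[0.55,0,0]}]' 80; python3 -c "
from h import *
st();go([.4736,-.1935,.2],-117.3)"
```

```text
time: 0.52
tool_pos: [0.2933, 0.4862, 0.2445]
tcp_rot: [0.737, 1.442, -0.74]
wrist_force: [0.4, 0.1, 0.1]
width: 1.0
t 0.52 p [0.2933 0.4862 0.2445] yaw y 35.75 x [-7.0e-04 -1.3e-03 -1.0e+00] F [0.45 0.06 0.14] M [-0.03 -0.06 -0.  ] w 1.0 q [ 0.984  0.064  1.837 -0.     1.243  0.36 ]
dp cm [  4.52 -25.08  65.69] rot [ 2.671e+00  2.000e-03 -0.000e+00]
```

```bash
python3 -m creep '[{"grip":8.5,"dp":[0,-1.2,3.2],"rotation":[0.11,0,0]},{"grip":8.5,"dp":[0,-2.4,6.4],"rotation":[0.22,0,0]},{"grip":8.5,"dp":[0,-3.6,9.6],"rotation":[0.33,0,0]},{"grip":8.5,"dp":[0,-4.8,12.8],"rotation":[0.44,0,0]},{"grip":8.5,"dp":[0,-6,16],"rotation":[0.55,0,0]}]' ; python3 -c "
from h import *
st();go([.4736,-.1935,.2],-117.3)"
```

```text
time: 0.93
tool_pos: [0.3389, 0.3214, 0.2448]
tcp_rot: [1.154, 1.243, -1.155]
wrist_force: [0.3, -0.9, 0.4]
width: 0.999
t 0.93 p [0.3389 0.3214 0.2448] yaw y 4.25 x [-4.e-04 -5.e-04 -1.e+00] F [ 0.35 -0.88  0.37] M [-0.09 -0.06 -0.06] w 0.999 q [ 0.706 -0.137  2.03  -0.     1.25   0.632]
dp cm [ 4.5   9.62 52.35] rot [ 2.121e+00  1.000e-03 -0.000e+00]
```

```bash
python3 -m creep '[{"grip":8.5,"dp":[0,1,2.6],"rotation":[0.11,0,0]},{"grip":8.5,"dp":[0,2,5.2],"rotation":[0.22,0,0]},{"grip":8.5,"dp":[0,2.8,7.8],"rotation":[0.33,0,0]},{"grip":8.5,"dp":[0,3.4,10.4],"rotation":[0.44,0,0]},{"grip":8.5,"dp":[0,4,13],"rotation":[0.55,0,0]}]' ; python3 -c "
from h import *
st();go([.4736,-.1935,.2],-117.3)"
```

```text
time: 1.35
tool_pos: [0.3892, 0.1953, 0.245]
tcp_rot: [1.55, 0.945, -1.551]
wrist_force: [1.1, 0.3, 0.9]
width: 0.997
t 1.35 p [0.3892 0.1953 0.245 ] yaw y -27.3 x [-4.e-04 -2.e-04 -1.e+00] F [1.14 0.3  0.85] M [ 0.02 -0.06  0.01] w 0.997 q [ 0.408 -0.204  2.086 -0.     1.26   0.884]
dp cm [ 4.5  25.33 30.68] rot [ 1.571  0.    -0.   ]
```

```bash
python3 -m creep '[{"grip":8.5,"dp":[0,1.7,2],"rotation":[0.11,0,0]},{"grip":8.5,"dp":[0,3.4,4],"rotation":[0.22,0,0]},{"grip":8.5,"dp":[0,5.1,6.1],"rotation":[0.33,0,0]},{"grip":8.5,"dp":[0,6.8,8.2],"rotation":[0.44,0,0]},{"grip":8.5,"dp":[0,8.5,10.2],"rotation":[0.55,0,0]}]' ; python3 -c "
from h import *
st();go([.4736,-.1935,.2],-117.3)"
```

```text
time: 1.77
tool_pos: [0.4184, 0.0659, 0.2449]
tcp_rot: [1.914, 0.534, -1.915]
wrist_force: [0.2, -0.1, 0.2]
width: 0.995
t 1.77 p [0.4184 0.0659 0.2449] yaw y -58.81 x [-5.e-04 -1.e-04 -1.e+00] F [ 0.23 -0.14  0.2 ] M [-0.02 -0.04  0.02] w 0.995 q [ 0.097 -0.23   2.106 -0.     1.266  1.124]
dp cm [ 4.49 25.05  8.71] rot [ 1.021e+00  1.000e-03 -0.000e+00]
```

```bash
python3 -m creep '[{"grip":8.5,"dp":[0,2.5,0.9],"rotation":[0.11,0,0]},{"grip":8.5,"dp":[0,5,1.8],"rotation":[0.22,0,0]},{"grip":8.5,"dp":[0,7.5,2.6],"rotation":[0.33,0,0]},{"grip":8,"dp":[0,10,3.5],"rotation":[0.44,0,0]},{"grip":8,"dp":[0,12.5,4.3],"rotation":[0.55,0,0]}]' ; python3 -c "
from h import *
st();go([.4736,-.1935,.2],-117.3)"
```

```text
time: 2.18
tool_pos: [0.447, -0.0631, 0.2449]
tcp_rot: [-2.218, 0.006, 2.219]
wrist_force: [0.7, 0.0, -0.1]
width: 0.935
t 2.18 p [ 0.447  -0.0631  0.2449] yaw y -90.34 x [-6.e-04  1.e-04 -1.e+00] F [ 0.65  0.02 -0.07] M [-0.01  0.03  0.05] w 0.935 q [-0.195 -0.17   2.058  0.     1.254  1.381]
dp cm [ 4.49 13.03 -2.74] rot [ 0.471  0.001 -0.   ]
```

```bash
python3 -m creep '[{"grip":5,"dp":[0,3.2,-0.7],"rotation":[0.12,0,0]},{"grip":5,"dp":[0,6.5,-1.4],"rotation":[0.24,0,0]},{"grip":5,"dp":[0,9.8,-2.1],"rotation":[0.36,0,0]},{"grip":5,"dp":[0,13,-2.74],"rotation":[0.471,0,0]},{"grip":5,"dp":[0,13,-2.74],"rotation":[0.471,0,0]}]' ; python3 -c "
from h import *
st();go([.4736,-.1935,.2],-117.3)
p,D=bot.read_camera('top');cv2.imwrite('pics/t1.png',cv2.resize(p[170:290,330:450,::-1],(600,600),interpolation=3))
p,D=bot.read_camera('side');cv2.imwrite('pics/s1.png',cv2.resize(p[150:310,200:360,::-1],(600,600),interpolation=3))"
```

```text
time: 2.6
tool_pos: [0.4754, -0.1966, 0.245]
tcp_rot: [-1.956, 0.48, 1.954]
wrist_force: [0.7, -0.2, -0.6]
width: 0.584
t 2.6 p [ 0.4754 -0.1966  0.245 ] yaw y -117.45 x [ 2.0e-04 -2.7e-03 -1.0e+00] F [ 0.65 -0.21 -0.65] M [-0.01  0.01  0.03] w 0.584 q [-0.439 -0.043  1.943 -0.003  1.24   1.612]
dp cm [ 4.5  -0.21  0.31] rot [-0.003 -0.001 -0.002]
```

View pics/t1.png

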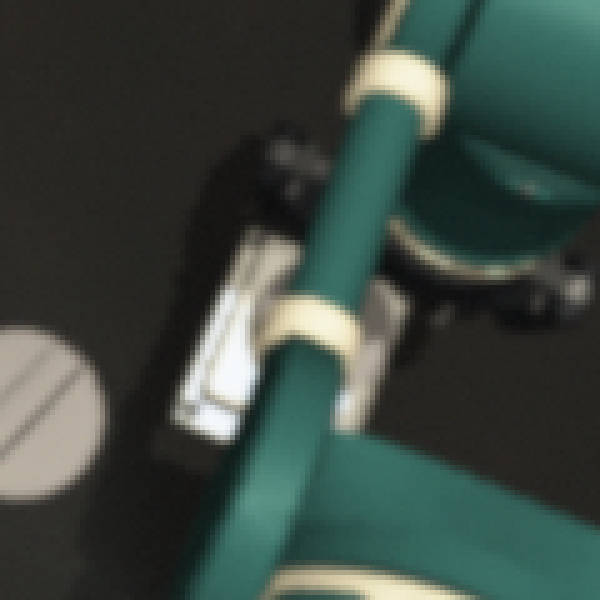

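View pics/s1.png

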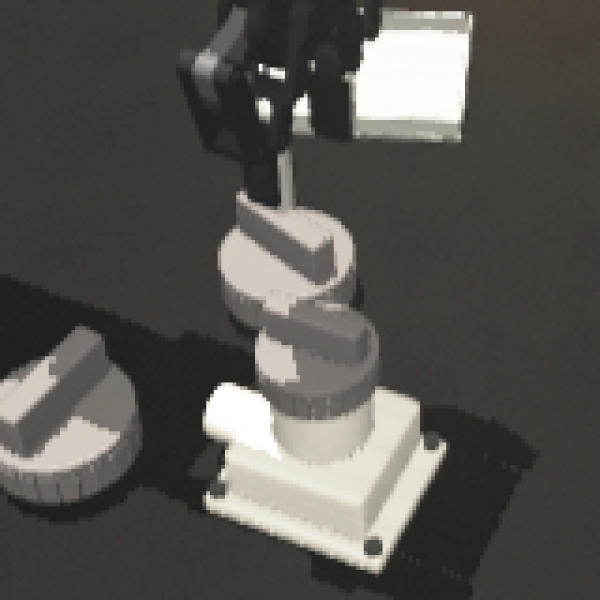

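The gripper is above the cap with its jaws across the bar, and both views look consistent. I'll descend next.

```bash
python3 -m creep '[{"grip":5,"dp":[2.5,0,0.1],"rotation":[0,0,0]},{"grip":5,"dp":[5,0,0.1],"rotation":[0,0,0]},{"grip":5,"dp":[7.5,0,0.1],"rotation":[0,0,0]},{"grip":5,"dp":[9.5,0,0.1],"rotation":[0,0,0]},{"grip":5,"dp":[9.5,0,0.1],"rotation":[0,0,0]}]' ; python3 -c "
from h import *
st();go([.4736,-.1935,.131],-117.3)"
```

```text
time: 3.12
tool_pos: [0.47, -0.1881, 0.1453]
tcp_rot: [-1.95, 0.465, 1.969]
wrist_force: [-1.4, 0.9, -1.0]
width: 0.583
t 3.12 p [ 0.47   -0.1881  0.1453] yaw y -116.86 x [-0.0088  0.0045 -1.    ] F [-1.43  0.9  -0.99] M [-0.02  0.01  0.05] w 0.583 q [-0.43   0.038  2.057  0.     1.057  1.609]
dp cm [ 1.42  0.31 -0.58] rot [0.008 0.01  0.   ]
```

```bash
python3 -m creep '[{"grip":5,"dp":[0,0,0],"rotation":[0,0,0]},{"grip":5,"dp":[0,0,0],"rotation":[0,0,0]}]' ; python3 -c "
from h import *
st();go([.4736,-.1935,.131],-117.3)"
```

```text
time: 3.28
tool_pos: [0.4745, -0.1907, 0.1514]
tcp_rot: [-1.961, 0.469, 1.959]
wrist_force: [0.9, 0.5, 0.7]
width: 0.586
t 3.28 p [ 0.4745 -0.1907  0.1514] yaw y -116.91 x [ 1.2e-03 -3.0e-04 -1.0e+00] F [0.92 0.51 0.73] M [0.02 0.   0.02] w 0.586 q [-0.431  0.034  2.048  0.     1.058  1.609]
dp cm [ 2.04  0.29 -0.04] rot [ 0.007 -0.001  0.   ]
```

```bash
python3 -m creep '[{"grip":5,"dp":[1.2,0.2,-0.1],"rotation":[0.007,0,0]},{"grip":5,"dp":[1.9,0.3,-0.1],"rotation":[0.007,0,0]},{"grip":5,"dp":[1.9,0.3,-0.1],"rotation":[0.007,0,0]},{"grip":5,"dp":[1.9,0.3,-0.1],"rotation":[0.007,0,0]}]' ; python3 -c "
from h import *
st();go([.4736,-.1935,.131],-117.3)
p,D=bot.read_camera('side');cv2.imwrite('pics/s2.png',cv2.resize(p[190:290,240:340,::-1],(600,600),interpolation=3))
st()"
```

```text
time: 3.62
tool_pos: [0.473, -0.1944, 0.1309]
tcp_rot: [-1.953, 0.476, 1.956]
wrist_force: [-0.2, -0.2, -0.1]
width: 0.585
t 3.62 p [ 0.473  -0.1944  0.1309] yaw y -117.41 x [-1.e-03  5.e-04 -1.e+00] F [-0.16 -0.21 -0.08] M [-0.03 -0.01 -0.02] w 0.585 q [-0.439  0.058  2.065  0.     1.019  1.611]
dp cm [-0.01 -0.1  -0.01] rot [-0.002  0.001 -0.   ]
t 3.67 p [ 0.4733 -0.1945  0.1312] yaw y -117.41 x [-3.e-04  2.e-04 -1.e+00] F [-0.15 -1.2  -0.34] M [ 0.02 -0.01 -0.05] w 0.584 q [-0.439  0.058  2.064  0.     1.019  1.611]
```

View pics/s2.png

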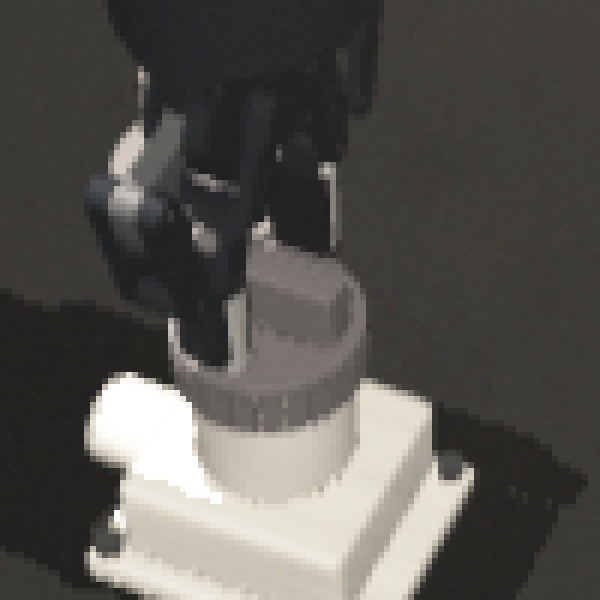

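The near finger stands just above the disc, in front of the bar, with no contact yet. I'll close on the bar.

```bash
python3 -m creep '[{"grip":2.5,"dp":[0,0,0],"rotation":[0,0,0]},{"grip":2,"dp":[0,0,0],"rotation":[0,0,0]},{"grip":1,"dp":[0,0,0],"rotation":[0,0,0]},{"grip":1,"dp":[0,0,0],"rotation":[0,0,0]},{"grip":1,"dp":[0,0,0],"rotation":[0,0,0]}]' 40; python3 -c "
from h import *
st()"
```

```text
time: 4.08
tool_pos: [0.4738, -0.1944, 0.1318]
tcp_rot: [-1.955, 0.476, 1.954]
wrist_force: [0.8, 1.0, 3.2]
width: 0.151
t 4.08 p [ 0.4738 -0.1944  0.1318] yaw y -117.4 x [ 9.e-04 -1.e-04 -1.e+00] F [0.76 1.   3.19] M [0.21 0.01 0.01] w 0.151 q [-0.438  0.058  2.064  0.     1.019  1.611]
```

```bash
python3 -m creep '[{"grip":0.5,"dp":[0,0,0],"rotation":[0,0,0]},{"grip":0.5,"dp":[0,0,0],"rotation":[0,0,0]}]' 80; python3 -c "
from h import *
st()"; python3 -m creep '[{"grip":0.5,"dp":[0.1,0,0],"rotation":[0,0,0]},{"grip":0.5,"dp":[0.2,0,0],"rotation":[0,0,0]},{"grip":0.5,"dp":[0.2,0,0],"rotation":[0,0,0]}]' 80; python3 -c "
from h import *
st()"
```

```text
time: 4.25
tool_pos: [0.4738, -0.1944, 0.1318]
tcp_rot: [-1.955, 0.476, 1.954]
wrist_force: [-0.1, 1.0, 3.1]
width: 0.145
t 4.25 p [ 0.4738 -0.1944  0.1318] yaw y -117.4 x [ 8.e-04 -1.e-04 -1.e+00] F [-0.11  1.01  3.12] M [0.24 0.05 0.01] w 0.145 q [-0.438  0.058  2.064  0.     1.019  1.611]
time: 4.5
tool_pos: [0.4738, -0.1944, 0.1296]
tcp_rot: [-1.955, 0.476, 1.954]
wrist_force: [-0.3, 2.4, 4.6]
width: 0.141
t 4.5 p [ 0.4738 -0.1944  0.1296] yaw y -117.4 x [ 9.e-04 -1.e-04 -1.e+00] F [-0.33  2.43  4.55] M [ 0.28  0.05 -0.01] w 0.141 q [-0.438  0.06   2.066  0.     1.015  1.611]
```

```bash
python3 -m creep '[{"grip":0.5,"dp":[0.1,0,0],"rotation":[0,0,0]},{"grip":0.5,"dp":[0.2,0,0],"rotation":[0,0,0]},{"grip":0.5,"dp":[0.2,0,0],"rotation":[0,0,0]}]' 80; python3 -c "
from h import *
st()"; python3 -m creep '[{"grip":0.5,"dp":[0.05,0,0],"rotation":[0,0,0]},{"grip":0.5,"dp":[0.1,0,0],"rotation":[0,0,0]},{"grip":0.5,"dp":[0.1,0,0],"rotation":[0,0,0]}]' 80; python3 -c "
from h import *
st()"
```

```text
time: 4.75
tool_pos: [0.4738, -0.1945, 0.1277]
tcp_rot: [-1.955, 0.476, 1.954]
wrist_force: [-0.9, 1.4, 5.3]
width: 0.143
t 4.75 p [ 0.4738 -0.1945  0.1277] yaw y -117.4 x [ 8.e-04 -1.e-04 -1.e+00] F [-0.88  1.41  5.33] M [0.36 0.17 0.05] w 0.143 q [-0.438  0.063  2.067  0.     1.011  1.611]
time: 5.0
tool_pos: [0.4738, -0.1945, 0.1269]
tcp_rot: [-1.955, 0.476, 1.954]
wrist_force: [-0.3, 1.7, 7.1]
width: 0.143
t 5.0 p [ 0.4738 -0.1945  0.1269] yaw y -117.4 x [ 8.e-04 -1.e-04 -1.e+00] F [-0.28  1.74  7.09] M [0.39 0.18 0.04] w 0.143 q [-0.438  0.064  2.068  0.     1.01   1.611]
```

```bash
python3 -m creep '[{"grip":0.5,"dp":[0.05,0,0],"rotation":[0,0,0]},{"grip":0.5,"dp":[0.05,0,0],"rotation":[0,0,0]}]'|grep -E 'pos|force'; python3 -m creep '[{"grip":0.5,"dp":[0.05,0,0],"rotation":[0,0,0]},{"grip":0.5,"dp":[0.05,0,0],"rotation":[0,0,0]}]'|grep -E 'pos|force'
```

```text
tool_pos: [0.4738, -0.1945, 0.1265]
wrist_force: [-0.6, 1.6, 7.2]
tool_pos: [0.4739, -0.1945, 0.126]
wrist_force: [-0.7, 2.3, 7.5]
```

```bash
python3 -m creep '[{"grip":0.5,"dp":[0.05,0,0],"rotation":[0,0,0]},{"grip":0.5,"dp":[0.05,0,0],"rotation":[0,0,0]}]'|grep -E 'pos|force'; python3 -m creep '[{"grip":0.5,"dp":[0.05,0,0],"rotation":[0,0,0]},{"grip":0.5,"dp":[0.05,0,0],"rotation":[0,0,0]}]'|grep -E 'pos|force'
```

```text
tool_pos: [0.4738, -0.1945, 0.1255]
wrist_force: [-0.1, 2.4, 6.8]
tool_pos: [0.4739, -0.1945, 0.1251]
wrist_force: [-1.2, 2.4, 6.9]
```

```bash
python3 -m creep '[{"grip":0.5,"dp":[0.05,0,0],"rotation":[0,0,0]},{"grip":0.5,"dp":[0.05,0,0],"rotation":[0,0,0]}]'|grep -E 'pos|force'
python3 - <<'E'
from h import *
st()
p,D=bot.read_camera('side');cv2.imwrite('pics/s3.png',cv2.resize(p[190:290,240:340,::-1],(600,600),interpolation=3))
E
```

```text
tool_pos: [0.4739, -0.1945, 0.1246]
wrist_force: [-2.1, 2.3, 8.6]
t 5.83 p [ 0.4739 -0.1945  0.1246] yaw y -117.4 x [ 9.e-04 -2.e-04 -1.e+00] F [-2.14  2.32  8.57] M [ 0.37  0.25 -0.01] w 0.139 q [-0.438  0.066  2.07   0.     1.005  1.611]
```

View pics/s3.png

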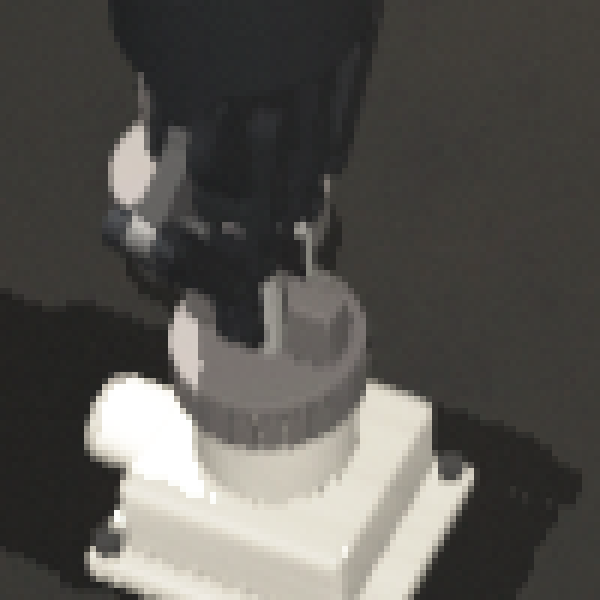

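The grip is firm and the cap has gone down: the skirt's lower edge moved from row 430 to about 450 in the crop. The force follows the spring, so I'll keep going in small steps.

```bash
python3 -m creep '[{"grip":0.5,"dp":[0.05,0,0],"rotation":[0,0,0]},{"grip":0.5,"dp":[0.05,0,0],"rotation":[0,0,0]}]'|grep -E 'pos|force'; python3 -m creep '[{"grip":0.5,"dp":[0.05,0,0],"rotation":[0,0,0]},{"grip":0.5,"dp":[0.05,0,0],"rotation":[0,0,0]}]'|grep -E 'pos|force'
```

```text
tool_pos: [0.4739, -0.1945, 0.1242]
wrist_force: [-1.2, 2.6, 7.9]
tool_pos: [0.4739, -0.1945, 0.1237]
wrist_force: [-0.7, 2.0, 7.8]
```

```bash
python3 -m creep '[{"grip":0.5,"dp":[0.05,0,0],"rotation":[0,0,0]},{"grip":0.5,"dp":[0.05,0,0],"rotation":[0,0,0]}]'|grep -E 'pos|force'; python3 -m creep '[{"grip":0.5,"dp":[0.05,0,0],"rotation":[0,0,0]},{"grip":0.5,"dp":[0.05,0,0],"rotation":[0,0,0]}]'|grep -E 'pos|force'
```

```text
tool_pos: [0.4739, -0.1945, 0.1233]
wrist_force: [-0.8, 2.9, 8.9]
tool_pos: [0.4739, -0.1945, 0.1228]
wrist_force: [-0.7, 2.7, 9.4]
```

```bash
python3 -m creep '[{"grip":0.5,"dp":[0.05,0,0],"rotation":[0,0,0]},{"grip":0.5,"dp":[0.05,0,0],"rotation":[0,0,0]}]'|grep -E 'pos|force'; python3 -m creep '[{"grip":0.5,"dp":[0.05,0,0],"rotation":[0,0,0]},{"grip":0.5,"dp":[0.05,0,0],"rotation":[0,0,0]}]'|grep -E 'pos|force'
```

```text
tool_pos: [0.4739, -0.1945, 0.1224]
wrist_force: [-2.3, 2.4, 8.7]
tool_pos: [0.4739, -0.1945, 0.1219]
wrist_force: [-1.7, 3.2, 9.8]
```

```bash
python3 -m creep '[{"grip":0.5,"dp":[0.05,0,0],"rotation":[0,0,0]},{"grip":0.5,"dp":[0.05,0,0],"rotation":[0,0,0]}]'|grep -E 'pos|force'; python3 -m creep '[{"grip":0.5,"dp":[0.05,0,0],"rotation":[0,0,0]},{"grip":0.5,"dp":[0.05,0,0],"rotation":[0,0,0]}]'|grep -E 'pos|force'
```

```text
tool_pos: [0.4739, -0.1945, 0.1214]
wrist_force: [-1.5, 2.7, 10.2]
tool_pos: [0.4739, -0.1945, 0.121]
wrist_force: [-2.3, 2.8, 9.4]
```

```bash
python3 -m creep '[{"grip":0.5,"dp":[0.05,0,0],"rotation":[0,0,0]},{"grip":0.5,"dp":[0.05,0,0],"rotation":[0,0,0]}]'|grep -E 'pos|force'; python3 -m creep '[{"grip":0.5,"dp":[0.05,0,0],"rotation":[0,0,0]},{"grip":0.5,"dp":[0.05,0,0],"rotation":[0,0,0]}]'|grep -E 'pos|force'
```

```text
tool_pos: [0.4739, -0.1945, 0.1206]
wrist_force: [-1.2, 1.8, 9.9]
tool_pos: [0.474, -0.1945, 0.1201]
wrist_force: [-1.9, 3.1, 11.4]
```

```bash
python3 -m creep '[{"grip":0.5,"dp":[0.05,0,0],"rotation":[0,0,0]},{"grip":0.5,"dp":[0.05,0,0],"rotation":[0,0,0]}]'|grep -E 'pos|force'; python3 -m creep '[{"grip":0.5,"dp":[0.05,0,0],"rotation":[0,0,0]},{"grip":0.5,"dp":[0.05,0,0],"rotation":[0,0,0]}]'|grep -E 'pos|force'
```

```text
tool_pos: [0.4739, -0.1945, 0.1196]
wrist_force: [-2.3, 2.9, 10.8]
tool_pos: [0.4739, -0.1945, 0.1193]
wrist_force: [-2.3, 3.2, 11.7]
```

```bash
python3 -m creep '[{"grip":0.5,"dp":[0.05,0,0],"rotation":[0,0,0]},{"grip":0.5,"dp":[0.05,0,0],"rotation":[0,0,0]}]'|grep -E 'pos|force'
```

```text
tool_pos: [0.474, -0.1945, 0.1193]
wrist_force: [-3.2, 3.4, 15.2]
```

```bash
python3 -m creep '[{"grip":0.5,"dp":[0.05,0,0],"rotation":[0,0,0]},{"grip":0.5,"dp":[0.05,0,0],"rotation":[0,0,0]}]'|grep -E 'pos|force'
```

```text
tool_pos: [0.4741, -0.1946, 0.1193]
wrist_force: [-5.8, 4.2, 18.4]
```

The cap bottomed at TCP z = 0.1193, with a clear force jump. I'll back off about 1 mm into the turning window.

```bash
python3 -m creep '[{"grip":0.5,"dp":[-0.1,0,0],"rotation":[0,0,0]},{"grip":0.5,"dp":[-0.17,0,0],"rotation":[0,0,0]},{"grip":0.5,"dp":[-0.17,0,0],"rotation":[0,0,0]}]'|grep -E 'pos|force'
```

```text
tool_pos: [0.4739, -0.1945, 0.1199]
wrist_force: [-2.2, 3.3, 11.7]
```

```bash
python3 -m creep '[{"grip":0.5,"dp":[-0.03,0,0],"rotation":[0,0,0]},{"grip":0.5,"dp":[-0.03,0,0],"rotation":[-0.04,0,0]},{"grip":0.5,"dp":[-0.03,0,0],"rotation":[-0.1,0,0]},{"grip":0.5,"dp":[-0.03,-0.01,0],"rotation":[-0.18,0,0]},{"grip":0.5,"dp":[-0.03,-0.01,0],"rotation":[-0.18,0,0]}]'; python3 -c "
from h import *
st()"
```

```text
time: 8.88
tool_pos: [0.4744, -0.195, 0.1204]
tcp_rot: [-2.066, 0.307, 2.061]
wrist_force: [-1.3, 1.2, 10.4]
width: 0.143
t 8.88 p [ 0.4744 -0.195   0.1204] yaw y -106.89 x [ 0.002  -0.0015 -1.    ] F [-1.3   1.19 10.43] M [0.1  0.26 0.02] w 0.143 q [-4.380e-01  7.200e-02  2.073e+00 -1.000e-03  9.950e-01  1.428e+00]
```

```bash
python3 -m creep '[{"grip":0.5,"dp":[0,0,0],"rotation":[-0.06,0,0]},{"grip":0.5,"dp":[0,-0.01,0],"rotation":[-0.14,0,0]},{"grip":0.5,"dp":[0,-0.02,0],"rotation":[-0.22,0,0]},{"grip":0.5,"dp":[0,-0.02,0.01],"rotation":[-0.3,0,0]},{"grip":0.5,"dp":[0,-0.02,0.01],"rotation":[-0.3,0,0]}]'; python3 -c "
from h import *
st()"
```

```text
time: 9.3
tool_pos: [0.4749, -0.1951, 0.1206]
tcp_rot: [2.221, 0.004, -2.214]
wrist_force: [-0.9, 0.2, 9.8]
width: 0.14
t 9.3 p [ 0.4749 -0.1951  0.1206] yaw y -89.69 x [ 0.0032 -0.0021 -1.    ] F [-0.87  0.17  9.83] M [0.06 0.18 0.05] w 0.14 q [-4.380e-01  7.100e-02  2.072e+00 -1.000e-03  9.940e-01  1.128e+00]
```

```bash
python3 -m creep '[{"grip":0.5,"dp":[0.03,0,0],"rotation":[-0.06,0,0]},{"grip":0.5,"dp":[0.03,-0.01,0],"rotation":[-0.14,0,0]},{"grip":0.5,"dp":[0.03,-0.02,0],"rotation":[-0.24,0,0]},{"grip":0.5,"dp":[0.03,-0.02,0.01],"rotation":[-0.34,0,0]},{"grip":0.5,"dp":[0.03,-0.02,0.01],"rotation":[-0.34,0,0]}]'; python3 -c "
from h import *
st()"
```

```text
time: 9.72
tool_pos: [0.4751, -0.195, 0.1205]
tcp_rot: [2.035, 0.352, -2.029]
wrist_force: [0.4, 0.6, 10.7]
width: 0.143
t 9.72 p [ 0.4751 -0.195   0.1205] yaw y -70.16 x [ 0.0038 -0.0024 -1.    ] F [ 0.39  0.63 10.71] M [0.01 0.09 0.  ] w 0.143 q [-4.380e-01  7.200e-02  2.073e+00 -1.000e-03  9.930e-01  7.870e-01]
```

```bash
python3 -m creep '[{"grip":0.5,"dp":[0.02,0,0],"rotation":[-0.06,0,0]},{"grip":0.5,"dp":[0.02,-0.01,0],"rotation":[-0.14,0,0]},{"grip":0.5,"dp":[0.02,-0.02,0],"rotation":[-0.22,0,0]},{"grip":0.5,"dp":[0.02,-0.02,0],"rotation":[-0.29,0,0]},{"grip":0.5,"dp":[0.02,-0.02,0],"rotation":[-0.29,0,0]}]'; python3 -c "
from h import *
st()"; python3 -m creep '[{"grip":0.5,"dp":[0,0,0],"rotation":[0,0,0]},{"grip":0.5,"dp":[0,0,0],"rotation":[0,0,0]}]'
python3 - <<'E'
from h import *
st()
p,D=bot.read_camera('side');cv2.imwrite('pics/s4.png',cv2.resize(p[190:290,240:340,::-1],(600,600),interpolation=3))
E
```

```text
time: 10.13
tool_pos: [0.4752, -0.195, 0.1204]
tcp_rot: [1.859, 0.606, -1.853]
wrist_force: [0.0, -0.9, 11.0]
width: 0.143
t 10.13 p [ 0.4752 -0.195   0.1204] yaw y -53.62 x [ 0.0042 -0.0026 -1.    ] F [ 0.03 -0.94 10.97] M [-0.01 -0.    0.08] w 0.143 q [-4.370e-01  7.100e-02  2.073e+00 -1.000e-03  9.920e-01  4.990e-01]
time: 10.3
tool_pos: [0.4752, -0.1949, 0.1204]
tcp_rot: [1.861, 0.604, -1.854]
wrist_force: [-0.0, -0.2, 10.1]
width: 0.143
t 10.3 p [ 0.4752 -0.1949  0.1204] yaw y -53.78 x [ 0.0043 -0.0026 -1.    ] F [-1.000e-02 -2.500e-01  1.011e+01] M [-0.05  0.02  0.01] w 0.143 q [-4.370e-01  7.100e-02  2.073e+00 -1.000e-03  9.920e-01  5.020e-01]
```

View pics/s4.png

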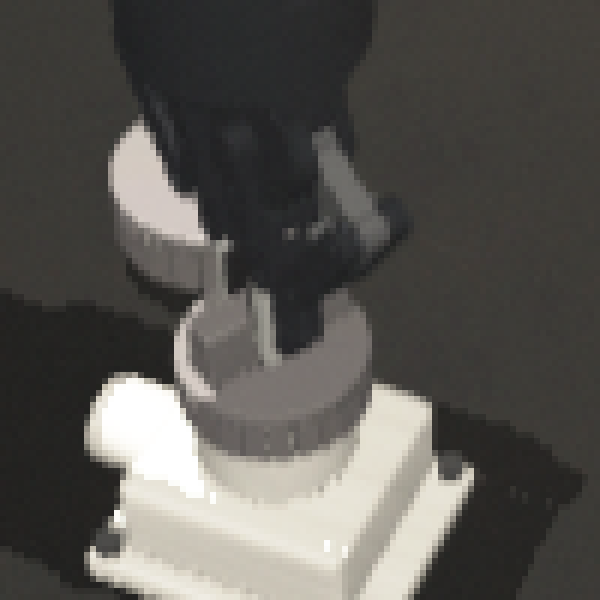

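The cap turned with the gripper, by about 1.11 rad. I'll lift it slowly and watch the force.

```bash
python3 -m creep '[{"grip":0.5,"dp":[-0.15,0,0],"rotation":[0,0,0]},{"grip":0.5,"dp":[-0.3,0,0],"rotation":[0,0,0]},{"grip":0.5,"dp":[-0.45,0,0],"rotation":[0,0,0]},{"grip":0.5,"dp":[-0.6,0,0],"rotation":[0,0,0]}]'|grep -E 'pos|force'; python3 -m creep '[{"grip":0.5,"dp":[-0.15,0,0],"rotation":[0,0,0]},{"grip":0.5,"dp":[-0.3,0,0],"rotation":[0,0,0]},{"grip":0.5,"dp":[-0.45,0,0],"rotation":[0,0,0]},{"grip":0.5,"dp":[-0.6,0,0],"rotation":[0,0,0]}]'|grep -E 'pos|force'
```

```text
tool_pos: [0.4751, -0.1949, 0.1261]
wrist_force: [1.0, -0.3, 6.8]
tool_pos: [0.4749, -0.1948, 0.1315]
wrist_force: [2.8, -0.6, 4.7]
```

```bash
python3 -m creep '[{"grip":0.5,"dp":[-0.05,0,0],"rotation":[0,0,0]},{"grip":0.5,"dp":[-0.1,0,0],"rotation":[0,0,0]},{"grip":0.5,"dp":[-0.1,0,0],"rotation":[0,0,0]}]'; python3 -m creep '[{"grip":0.5,"dp":[-0.05,0,0],"rotation":[0,0,0]},{"grip":0.5,"dp":[-0.1,0,0],"rotation":[0,0,0]},{"grip":0.5,"dp":[-0.1,0,0],"rotation":[0,0,0]}]'
```

```text
time: 11.27
tool_pos: [0.4737, -0.1941, 0.1315]
tcp_rot: [1.859, 0.606, -1.858]
wrist_force: [2.5, -2.0, 4.1]
width: 0.141
time: 11.52
tool_pos: [0.4732, -0.1938, 0.1322]
tcp_rot: [1.859, 0.608, -1.859]
wrist_force: [1.7, -1.8, 3.4]
width: 0.14
```

```bash
python3 -m creep '[{"grip":0.5,"dp":[-0.05,0,0],"rotation":[0,0,0]},{"grip":0.5,"dp":[-0.1,0,0],"rotation":[0,0,0]},{"grip":0.5,"dp":[-0.1,0,0],"rotation":[0,0,0]}]'; python3 -c "
from h import *
st()"
```

```text
time: 11.77
tool_pos: [0.473, -0.1936, 0.1332]
tcp_rot: [1.859, 0.608, -1.86]
wrist_force: [1.8, -1.5, 3.4]
width: 0.143
t 11.77 p [ 0.473  -0.1936  0.1332] yaw y -53.8 x [-5.e-04  2.e-04 -1.e+00] F [ 1.75 -1.53  3.37] M [-0.39 -0.33  0.02] w 0.143 q [-0.437  0.055  2.064 -0.     1.023  0.502]
```

```bash
python3 -m creep '[{"grip":0.5,"dp":[-0.05,0,0],"rotation":[0,0,0]},{"grip":0.5,"dp":[-0.1,0,0],"rotation":[0,0,0]},{"grip":0.5,"dp":[-0.1,0,0],"rotation":[0,0,0]}]'; python3 -c "
from h import *
st()"
```

```text
time: 12.02
tool_pos: [0.473, -0.1936, 0.1341]
tcp_rot: [1.859, 0.608, -1.86]
wrist_force: [1.6, -1.2, 2.4]
width: 0.144
t 12.02 p [ 0.473  -0.1936  0.1341] yaw y -53.8 x [-6.e-04  3.e-04 -1.e+00] F [ 1.61 -1.21  2.35] M [-0.31 -0.34  0.03] w 0.144 q [-0.437  0.054  2.063 -0.     1.025  0.502]
```

Smooth so far, so I'll continue.

```bash
python3 -m creep '[{"grip":0.5,"dp":[-0.1,0,0],"rotation":[0,0,0]},{"grip":0.5,"dp":[-0.2,0,0],"rotation":[0,0,0]},{"grip":0.5,"dp":[-0.3,0,0],"rotation":[0,0,0]}]'|grep -E 'pos|force';python3 -m creep '[{"grip":0.5,"dp":[-0.1,0,0],"rotation":[0,0,0]},{"grip":0.5,"dp":[-0.2,0,0],"rotation":[0,0,0]},{"grip":0.5,"dp":[-0.3,0,0],"rotation":[0,0,0]}]'|grep -E 'pos|force'
```

```text
tool_pos: [0.4722, -0.193, 0.1363]
wrist_force: [1.4, 0.9, -3.0]
tool_pos: [0.4724, -0.1932, 0.1396]
wrist_force: [0.4, 0.3, -2.2]
```

```bash
python3 -m creep '[{"grip":0.5,"dp":[-0.2,0,0],"rotation":[0,0,0]},{"grip":0.5,"dp":[-0.4,0,0],"rotation":[0,0,0]},{"grip":0.5,"dp":[-0.6,0,0],"rotation":[0,0,0]}]'|grep -E 'pos|force'
```

```text
tool_pos: [0.4729, -0.1937, 0.1464]
wrist_force: [-0.2, -1.0, -1.6]
```

```bash
python3 -m creep '[{"grip":0.5,"dp":[-1,0,0],"rotation":[0,0,0]},{"grip":0.5,"dp":[-2.2,0,0],"rotation":[0,0,0]},{"grip":0.5,"dp":[-3.5,0,0],"rotation":[0,0,0]},{"grip":0.5,"dp":[-4.8,0,0],"rotation":[0,0,0]},{"grip":0.5,"dp":[-5,0,0],"rotation":[0,0,0]}]'
python3 - <<'E'
from h import *
st(); go([.487,.191,.2],-5.6-90); go([.487,.191,.2],-53.8)
p,D=bot.read_camera('side');cv2.imwrite('pics/s5.png',cv2.resize(p[170:300,220:350,::-1],(600,600),interpolation=3))
E
```

```text
time: 13.18
tool_pos: [0.4753, -0.1947, 0.2004]
tcp_rot: [1.862, 0.603, -1.853]
wrist_force: [0.5, -0.7, -1.7]
width: 0.145
t 13.18 p [ 0.4753 -0.1947  0.2004] yaw y -53.8 x [ 0.0056 -0.0027 -1.    ] F [ 0.47 -0.66 -1.67] M [-0.04 -0.04 -0.01] w 0.145 q [-0.437 -0.013  1.999 -0.     1.149  0.502]
dp cm [ -0.05 -30.43 -23.73] rot [ 0.73  -0.005 -0.004]
dp cm [ -0.05 -30.43 -23.73] rot [-0.    -0.003 -0.005]
```

View pics/s5.png

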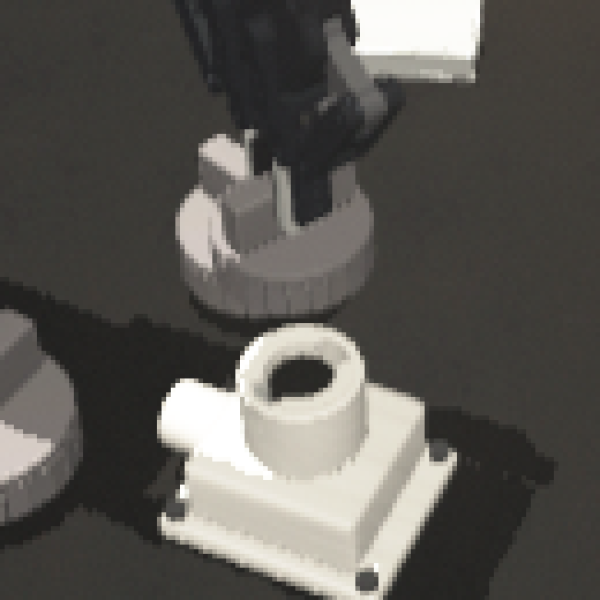

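The cap is out and the neck is open. I'll carry it to the tray.

```bash
python3 -m creep '[{"grip":0.5,"dp":[0,-1,-0.8],"rotation":[0,0,0]},{"grip":0.5,"dp":[0,-2.8,-2.2],"rotation":[0,0,0]},{"grip":0.5,"dp":[0,-5,-3.9],"rotation":[0,0,0]},{"grip":0.5,"dp":[0,-7.3,-5.7],"rotation":[0,0,0]},{"grip":0.5,"dp":[0,-9.6,-7.5],"rotation":[0,0,0]}]'|grep -E 'pos|width'; python3 -m creep '[{"grip":0.5,"dp":[0,-2.3,-1.8],"rotation":[0,0,0]},{"grip":0.5,"dp":[0,-4.6,-3.6],"rotation":[0,0,0]},{"grip":0.5,"dp":[0,-6.9,-5.4],"rotation":[0,0,0]},{"grip":0.5,"dp":[0,-9.2,-7.2],"rotation":[0,0,0]},{"grip":0.5,"dp":[0,-11.5,-9],"rotation":[0,0,0]}]'|grep -E 'pos|width'; python3 -c "
from h import *
st();go([.487,.191,.2],-53.8)"
```

```text
tool_pos: [0.4761, -0.0703, 0.1954]
width: 0.143
tool_pos: [0.4806, 0.076, 0.1955]
width: 0.14
t 14.07 p [0.4806 0.076  0.1955] yaw y -53.8 x [-1.6e-03  1.0e-04 -1.0e+00] F [ 0.43 -0.04 -1.4 ] M [-0.02  0.03 -0.  ] w 0.14 q [ 0.105 -0.057  2.051  0.     1.149  1.044]
dp cm [-0.45 -8.9  -7.31] rot [0.    0.001 0.001]
```

```bash
python3 -m creep '[{"grip":0.5,"dp":[0,-2.3,-1.9],"rotation":[0,0,0]},{"grip":0.5,"dp":[0,-4.6,-3.8],"rotation":[0,0,0]},{"grip":0.5,"dp":[0,-6.7,-5.5],"rotation":[0,0,0]},{"grip":0.5,"dp":[0,-8,-6.6],"rotation":[0,0,0]},{"grip":0.5,"dp":[0,-8.5,-7],"rotation":[0,0,0]}]'|grep -E 'pos|width'; python3 -m creep '[{"grip":0.5,"dp":[0,0,0],"rotation":[0,0,0]},{"grip":0.5,"dp":[0,0,0],"rotation":[0,0,0]}]' >/dev/null
python3 - <<'E'
from h import *
st();go([.487,.191,.2],-53.8)
p,D=bot.read_camera('top');cv2.imwrite('pics/t6.png',cv2.resize(p[180:300,180:300,::-1],(600,600),interpolation=3))
p,D=bot.read_camera('side');cv2.imwrite('pics/s6.png',cv2.resize(p[80:210,230:360,::-1],(600,600),interpolation=3))
E
```

```text
tool_pos: [0.4871, 0.1867, 0.1955]
width: 0.143
t 14.65 p [0.4873 0.1837 0.1956] yaw y -53.74 x [-0.0014 -0.0011 -1.    ] F [-0.5  -0.85 -2.41] M [-0.01  0.06  0.01] w 0.149 q [ 3.130e-01  1.100e-02  1.985e+00 -1.000e-03  1.148e+00  1.251e+00]
dp cm [-0.44 -0.6  -0.41] rot [ 0.001  0.002 -0.   ]
```

View pics/s6.png

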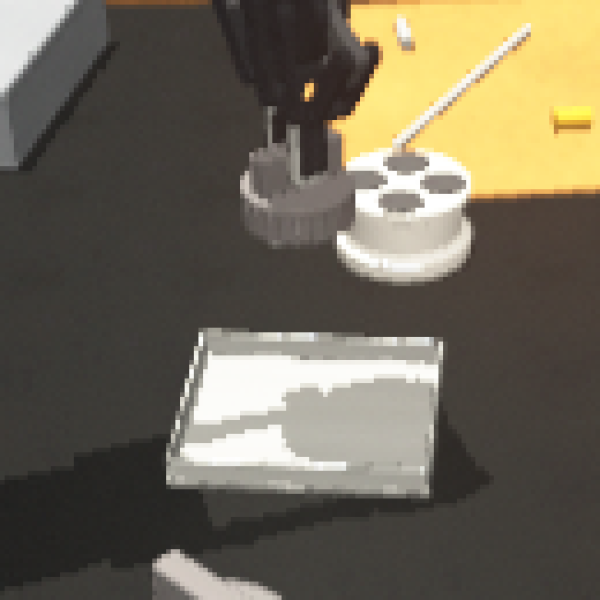

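View pics/t6.png

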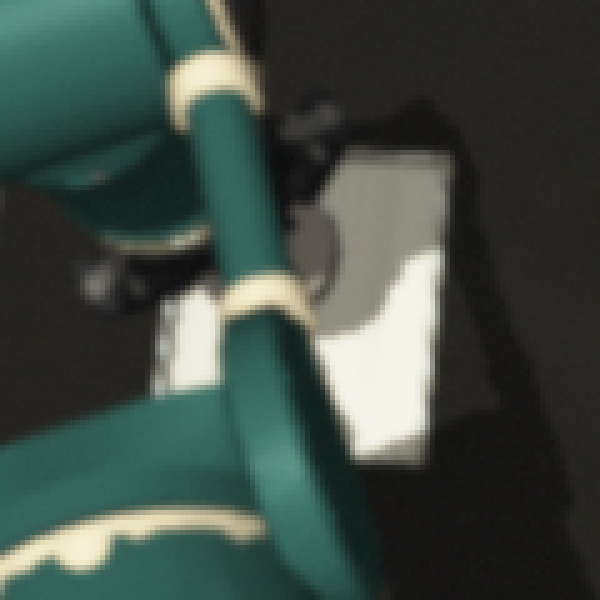

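The cap hangs upright over the tray's middle. I'll lower it.

```bash
python3 -m creep '[{"grip":0.5,"dp":[1.5,-0.2,-0.2],"rotation":[0,0,0]},{"grip":0.5,"dp":[4,-0.4,-0.3],"rotation":[0,0,0]},{"grip":0.5,"dp":[6.5,-0.5,-0.3],"rotation":[0,0,0]},{"grip":0.5,"dp":[8.5,-0.5,-0.3],"rotation":[0,0,0]},{"grip":0.5,"dp":[9.5,-0.5,-0.3],"rotation":[0,0,0]}]'|grep -E 'pos|force'; python3 -m creep '[{"grip":0.5,"dp":[0.8,0,0],"rotation":[0,0,0]},{"grip":0.5,"dp":[1.5,0,0],"rotation":[0,0,0]},{"grip":0.5,"dp":[2,0,0],"rotation":[0,0,0]},{"grip":0.5,"dp":[2.4,0,0],"rotation":[0,0,0]},{"grip":0.5,"dp":[2.4,0,0],"rotation":[0,0,0]}]'|grep -E 'pos|force'; python3 -c "
from h import *
st();go([.487,.191,.0548],-53.8)"
```

```text
tool_pos: [0.4855, 0.1878, 0.0984]
wrist_force: [-0.5, 0.2, -1.1]
tool_pos: [0.4877, 0.1897, 0.0772]
wrist_force: [0.3, -0.3, -1.5]
t 15.58 p [0.4877 0.1897 0.0772] yaw y -53.81 x [ 1.e-04  0.e+00 -1.e+00] F [ 0.34 -0.29 -1.51] M [-0.02 -0.01  0.02] w 0.142 q [ 0.323  0.148  2.081 -0.     0.913  1.262]
dp cm [ 2.24 -0.15 -0.02] rot [-0. -0. -0.]
```

```bash
python3 -m creep '[{"grip":0.5,"dp":[0.5,0,0],"rotation":[0,0,0]},{"grip":0.5,"dp":[1,0,0],"rotation":[0,0,0]},{"grip":0.5,"dp":[1.4,0,0],"rotation":[0,0,0]},{"grip":0.5,"dp":[1.7,0,0],"rotation":[0,0,0]},{"grip":0.5,"dp":[1.7,0,0],"rotation":[0,0,0]}]'|grep -E 'pos|force'; python3 -m creep '[{"grip":0.5,"dp":[0.1,0,0],"rotation":[0,0,0]},{"grip":0.5,"dp":[0.2,0,0],"rotation":[0,0,0]},{"grip":0.5,"dp":[0.2,0,0],"rotation":[0,0,0]}]'|grep -E 'pos|force'; python3 -m creep '[{"grip":0.5,"dp":[0.05,0,0],"rotation":[0,0,0]},{"grip":0.5,"dp":[0.1,0,0],"rotation":[0,0,0]},{"grip":0.5,"dp":[0.1,0,0],"rotation":[0,0,0]}]'|grep -E 'pos|force'
```

```text
tool_pos: [0.4869, 0.1895, 0.0594]
wrist_force: [0.0, 0.1, -2.0]
tool_pos: [0.4876, 0.1897, 0.0582]
wrist_force: [-0.8, -0.3, -2.7]
tool_pos: [0.4876, 0.1898, 0.0573]
wrist_force: [0.1, 0.5, -0.7]
```

```bash
python3 -m creep '[{"grip":0.5,"dp":[0.05,0,0],"rotation":[0,0,0]},{"grip":0.5,"dp":[0.1,0,0],"rotation":[0,0,0]},{"grip":0.5,"dp":[0.1,0,0],"rotation":[0,0,0]}]'|grep -E 'pos|force'
```

```text
tool_pos: [0.4875, 0.1897, 0.0562]
wrist_force: [0.0, -0.0, -2.6]
```

```bash
python3 -m creep '[{"grip":0.5,"dp":[0.05,0,0],"rotation":[0,0,0]},{"grip":0.5,"dp":[0.1,0,0],"rotation":[0,0,0]},{"grip":0.5,"dp":[0.1,0,0],"rotation":[0,0,0]}]'|grep -E 'pos|force'
```

```text
tool_pos: [0.4874, 0.1897, 0.0552]
wrist_force: [-0.5, 0.0, -2.2]
```

```bash
python3 -m creep '[{"grip":0.5,"dp":[0.05,0,0],"rotation":[0,0,0]},{"grip":0.5,"dp":[0.05,0,0],"rotation":[0,0,0]},{"grip":0.5,"dp":[0.05,0,0],"rotation":[0,0,0]}]'|grep -E 'pos|force'
```

```text
tool_pos: [0.4876, 0.1897, 0.055]
wrist_force: [-0.7, -0.3, 1.6]
```

Contact on the tray floor at about 3 N. I'll release.

```bash
python3 -m creep '[{"grip":1.8,"dp":[0,0,0],"rotation":[0,0,0]},{"grip":2.4,"dp":[0,0,0],"rotation":[0,0,0]},{"grip":3.2,"dp":[0,0,0],"rotation":[0,0,0]},{"grip":4,"dp":[0,0,0],"rotation":[0,0,0]},{"grip":4,"dp":[0,0,0],"rotation":[0,0,0]}]' 20
python3 - <<'E'
from h import *
st()
p,D=bot.read_camera('side');cv2.imwrite('pics/s7.png',cv2.resize(p[80:210,230:360,::-1],(600,600),interpolation=3))
E
```

```text
time: 17.67
tool_pos: [0.4877, 0.1898, 0.0548]
tcp_rot: [1.859, 0.608, -1.859]
wrist_force: [-0.0, -1.1, -0.7]
width: 0.469
t 17.67 p [0.4877 0.1898 0.0548] yaw y -53.8 x [ 3.e-04  1.e-04 -1.e+00] F [-0.01 -1.14 -0.73] M [0.04 0.05 0.03] w 0.469 q [ 0.324  0.18   2.094 -0.     0.868  1.263]
```

View pics/s7.png

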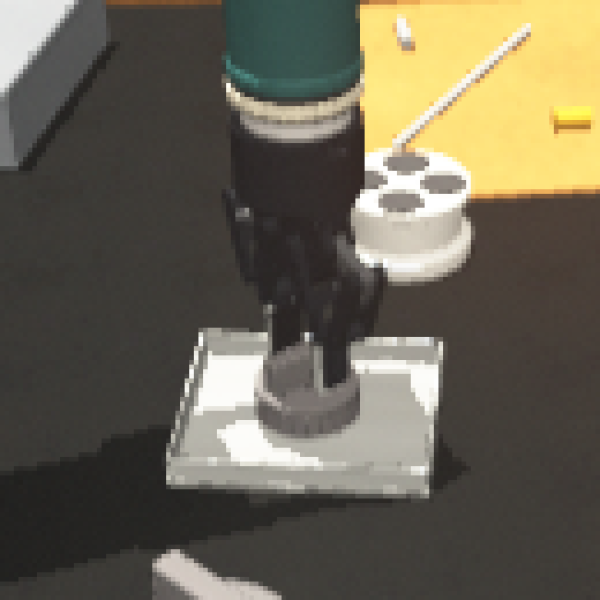

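The cap stands in the middle of the tray and the fingers are clear of the bar. I'll retreat straight up.

```bash
python3 -m creep '[{"grip":4,"dp":[-0.5,0,0],"rotation":[0,0,0]},{"grip":4,"dp":[-1.5,0,0],"rotation":[0,0,0]},{"grip":4,"dp":[-3,0,0],"rotation":[0,0,0]},{"grip":4,"dp":[-5,0,0],"rotation":[0,0,0]},{"grip":4,"dp":[-7,0,0],"rotation":[0,0,0]}]'|grep -E 'pos|force';  python3 -m creep '[{"grip":4,"dp":[-3,0,0],"rotation":[0,0,0]},{"grip":4,"dp":[-6,0,0],"rotation":[0,0,0]},{"grip":4,"dp":[-8,0,0],"rotation":[0,0,0]},{"grip":4,"dp":[-9,0,0],"rotation":[0,0,0]},{"grip":4,"dp":[-9,0,0],"rotation":[0,0,0]}]'|grep -E 'pos|force'
python3 - <<'E'
from h import *
p,D=bot.read_camera('side');cv2.imwrite('pics/s8.png',cv2.resize(p[80:210,230:360,::-1],(600,600),interpolation=3))
W=world('side',D);m=(abs(W[...,0]-.487)<.05)&(abs(W[...,1]-.19)<.05)&(W[...,2]>.025)&(W[...,2]<.08)
print(W[m].mean(0),np.percentile(W[m][:,2],[50,95,99]))
m&=W[...,2]>.053;print(m.sum(),W[m].mean(0),cv2.minAreaRect((W[m][:,:2]*1000).astype(np.float32)))
E
```

```text
tool_pos: [0.4873, 0.1896, 0.126]
wrist_force: [0.2, -0.4, 0.2]
tool_pos: [0.4895, 0.1904, 0.2188]
wrist_force: [0.6, 0.7, -0.7]
[0.4905118  0.17975284 0.04229648] [0.03740259 0.05967135 0.06091301]
82 [0.48867443 0.18797673 0.05803558] ((489.5120544433594, 189.41961669921875), (56.014808654785156, 15.785435676574707), 40.08574295043945)
```

View pics/s8.png

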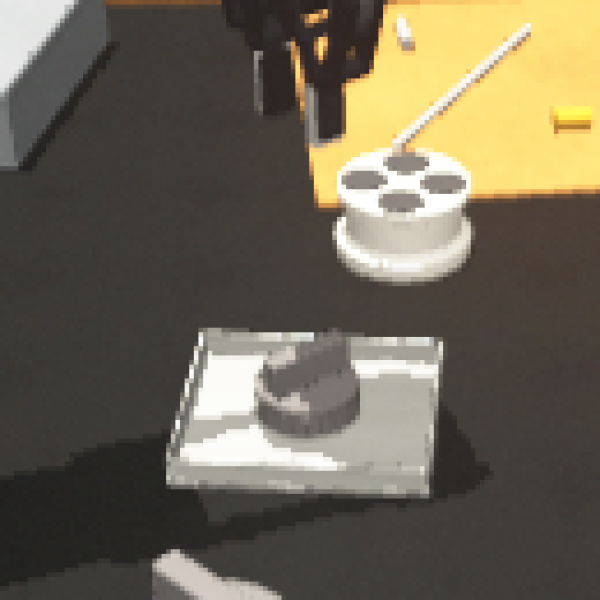

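The cap stands upright near the tray's centre, with its bar top at about 0.060 m (57 + 3 mm), and the gripper is clear. I'll hand in.

```bash
python3 -m creep '[{"grip":4,"dp":[0,0,0],"rotation":[0,0,0]},{"grip":4,"dp":[0,0,0],"rotation":[0,0,0]}]'|head -1; python3 -c "
from h import *
print(bot.finish_job())"
```

```text
time: 18.77
the job is handed in; nothing more can be done
None
```

The cap is off the filler neck and stands upright and released in the steel tray. I handed the job in at 18.8 s; no verdict was reported.

- **Unlocking:** I pressed the cap in 0.5 mm steps until it bottomed, about 12.5 mm down. The highest wrist force I read was 18 N. I then backed off about 1 mm and turned it about 1.11 rad anticlockwise.
- **Lifting:** It came out with a small catch just above locked height. There the wrist force briefly read 3 N downward, and the tool shifted about 1 to 3 mm sideways before coming free.
- **Placing:** I lowered it in 1 mm steps to a contact of about 3 N, let go and retreated.
- **Last checks:** The last side-camera image showed the bar top at 0.060 m, which fits the cap standing on the tray floor. The bar was centred at about (0.4895, 0.189), within 3 mm of my estimate of the tray's centre. The gripper was clear and the wrist force was near zero.
- **Not checked:** I did not re-measure the hammer, fuel rail or throttle body, but the arm never went near them. I also took no final top view. No check failed or disagreed.

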